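# Line up the terracotta pots by size on the mantel shelf

### The job

Line up the four terracotta pots by size on the row of cork pads on the marble slab: one pot standing upright in the middle of each pad, the smallest on the pad next to the white ceramic hand, then each next larger one, so that the largest stands next to the glass jar. Set the pots down, do not drop them, and leave the hand and the jar where they are.

Things in the scene. Friction and masses are not known exactly. Their poses are not given: they have to be found in the camera images.
- pot_1_center (a point): the smallest of four plain terracotta flower pots: round, open-topped, hollow, 40 mm tall, 38 mm across the rim; its top 20 mm is a straight upright collar of that width (the place to grip), below which it steps in and tapers to a foot 26 mm across. Stands upright, loose. The point is on its axis half-way up, 20 mm above its underside; z is its axis, upwards
- pot_2_center (a point): the second smallest of four plain terracotta flower pots: round, open-topped, hollow, 52 mm tall, 46 mm across the rim; its top 20 mm is a straight upright collar of that width (the place to grip), below which it steps in and tapers to a foot 31 mm across. Stands upright, loose. The point is on its axis half-way up, 26 mm above its underside; z is its axis, upwards
- pot_3_center (a point): the second largest of four plain terracotta flower pots: round, open-topped, hollow, 64 mm tall, 54 mm across the rim; its top 20 mm is a straight upright collar of that width (the place to grip), below which it steps in and tapers to a foot 37 mm across. Stands upright, loose. The point is on its axis half-way up, 32 mm above its underside; z is its axis, upwards
- pot_4_center (a point): the largest of four plain terracotta flower pots: round, open-topped, hollow, 76 mm tall, 62 mm across the rim; its top 20 mm is a straight upright collar of that width (the place to grip), below which it steps in and tapers to a foot 42 mm across. Stands upright, loose. The point is on its axis half-way up, 38 mm above its underside; z is its axis, upwards
- pad_a_top (a point): one of four identical flat cork pads, 72 mm across, 3 mm thick, stuck in a straight row 90 mm apart on the middle line of a pale marble slab (150 x 650 x 12 mm, fixed, lying on the shelf). The pads' letters say nothing about their order along the row. The point is the centre of its top face, 15 mm above the shelf
- pad_b_top (a point): one of four identical flat cork pads, 72 mm across, 3 mm thick, stuck in a straight row 90 mm apart on the middle line of a pale marble slab (150 x 650 x 12 mm, fixed, lying on the shelf). The pads' letters say nothing about their order along the row. The point is the centre of its top face, 15 mm above the shelf
- pad_c_top (a point): one of four identical flat cork pads, 72 mm across, 3 mm thick, stuck in a straight row 90 mm apart on the middle line of a pale marble slab (150 x 650 x 12 mm, fixed, lying on the shelf). The pads' letters say nothing about their order along the row. The point is the centre of its top face, 15 mm above the shelf
- pad_d_top (a point): one of four identical flat cork pads, 72 mm across, 3 mm thick, stuck in a straight row 90 mm apart on the middle line of a pale marble slab (150 x 650 x 12 mm, fixed, lying on the shelf). The pads' letters say nothing about their order along the row. The point is the centre of its top face, 15 mm above the shelf
- sculpture: matte white ceramic sculpture of an open hand lying palm up, about 165 mm long (fingers pointing away from the robot), 100 mm wide, 42 mm high, loose, at one end of the slab, in line with the pads and 125 mm from the centre of the nearest one (either end: it varies). Origin: centre of its underside, x along the fingers, z up
- jar: clear glass hurricane jar, 82 mm across, 100 mm tall, loose, at the other end of the slab from the hand, in line with the pads and 125 mm from the centre of the nearest one. Origin: centre of its underside, z up
There are look-alikes about, which are no part of the job. What is shaped like the sculpture but turquoise is not meant. What is shaped like the part that bears pot_2_center but purple is not meant.

How it is judged:
By the outcome, as a careful person would: the job done as asked, in the order asked, and still so for the second after the job is handed in, with the robot touching nothing.
It also fails if it takes over 93 s, if anything falls off the work surface, if the arm or the gripper's body presses on something with over 40 N, if the wrist force passes 120 N, or if a joint passes its speed limit or range.

### The arm

A 7-joint arm with a two-finger parallel gripper is mounted at the origin on the work surface. World frame = base frame: x ahead of the robot, y to its left, z up, the work surface at z = 0. Lengths are in m, angles in rad, forces in N, time in s.
With the tool pointing down it reaches from about 0.4 to 0.85 m from the base axis. Payload 10.4 kg.
Tool frame: the origin (TCP) lies midway between the tips of the shut fingers; the grasp point (between the pads) lies 19 mm behind it (ctrl.tcp_to_grasp is the distance from the TCP to the grasp point, in m); x points along the fingers, y is the direction in which the jaws open and shut, and the axes are right-handed (so a half turn about x gives the same grasp; the last joint's range is limited). The gripper opens to 87 mm and grips with 3 to 60 N. Pads are 19 mm wide; open, the fingers measure 117 mm over their backs; the gripper's body (75 mm by 190 mm) begins 51 mm behind the grasp point.
Start: joints at [-1.367, 0.332, -0.065, 1.46, 0.022, 1.35, -0.088], TCP at [0.141, 0.609, 0.223] pointing down, gripper open.
Joint ranges: [-2.6, 2.6], [-0.5, 2.12], [-1.47, 1.34], [0.16, 2.42], [-1.27, 4.41], [0.06, 2.06], [-2.6, 2.6]. Speed limits (rad/s): [2.22, 2.22, 2.79, 2.79, 3.14, 3.14, 3.14].

### API

Orientations are given as a rotation vector (axis times angle).
In Python, from rig import ctrl, optics gives the robot as it stands.
- The arm moves only by the tool servo_tool, never from a script. Its argument "deltas" is a list that holds one entry, the list of rows, each a list of 4 numbers: the shift along the tool's x, y, z in cm, then the turn about the tool's x in units of 6 degrees (1.0 is 6 degrees). In form: [[[dx, dy, dz, yaw], ...]]. A call has exactly 5 rows; each row shifts and turns the commanded pose from where the row before left it, along the tool's axes as they then stand; what a row does not reach is not made up. A row lasts 1/8 s, in which the tool goes at most 62.5 mm and 10.7 degrees, less where a joint would pass 70% of its speed; a pose out of reach is approached as far as the arm can. A call is refused whole if a number of a shift passes 6.25 or a number of a turn 1, either way. A call with a gripper value outside its range is refused whole. "fingers" is the finger opening in cm, from 0 to 8.7, set as the call begins (left out, the last holds). The fingers move at their own pace and stop on an object; "squeeze" is the grip in N (left out, the last holds). Time passes only in rows, so rows that do not move let the fingers close, or fill a call up. It gives the time, the measured TCP pose, the force and the opening at its end, in the units of the state.
- ctrl.get_obs(): the state, without advancing time (a new reading comes with each control period).
- optics.read_camera(name): name is "scene" or "top" or "wrist"; returns the picture (384x512x3 uint8, blue, green, red); there is no depth.
- optics.camera_info(name): a dict with "fx", "fy", "cx", "cy" (pixels), "distortion" ([k1, k2, p1, p2, k3] as OpenCV has them; the pictures are not rectified), "xyz" and "orientation" of the camera in the world. Camera axes: x right, y up, looking along -z (the intrinsics and any distortion apply to the point x, -y, -z); pixel columns grow to the right and rows downward; lengths in m; the calibration is good to about 2 mm. A picture is of the moment at which its call begins: read the wrist's pose just before it. camera_info takes no time and is no camera call; for the wrist camera it gives the pose at the moment of the call.
- ctrl.sign_off(): hands the job in, once; it reports no verdict.
The state is a dict: "clock": time; "joints": joint angles; "joint_vel": joint speeds; "tau": joint torques, N m; "tool_pos": TCP position; "tool_rot": TCP orientation; "contact_force": force on the tool from outside, world axes, zero at the start; "moment": the same for the moment, N m; "grip_width": opening from 0.0 (shut) to 1.0 (fully open).
Only numpy, scipy, OpenCV 4.12 (cv2) and the standard library are available. Lean on these libraries where they do the work, as an engineer would, in place of code of your own. Each camera call takes 0.05 s, during which the arm holds its last target. There are 200 camera calls.

## Working session

There is one attempt and no reset: what is moved stays moved. The work goes in short steps, Python scripts to look and compute and a tool call to move; the robot and the scene stay as the last step left them, time stands still between calls to the robot, and variables do not carry over. Pictures are saved under pics/ and viewed, about 12 in all and at most 16, crops included, and the job is handed in when it is done.

Besides the shell and the picture viewer there is one more tool, called by a JSON object that holds its "op" and its "data", one argument or row to a line. servo_tool: Moves the arm, as the interface text tells. Its arguments: {"type":"object","properties":{"deltas":{"type":"array","items":{"type":"array","items":{"type":"array","items":{"type":"number"}}}},"fingers":{"type":"number"},"squeeze":{"type":"number"}},"required":["deltas"]}

```bash
ls; mkdir -p pics
python3 - <<'E'
from rig import ctrl, optics
import cv2,numpy as np
o=ctrl.get_obs();print({k:np.round(v,3) for k,v in o.items()}, ctrl.tcp_to_grasp)
for n in("scene","top","wrist"):
    i=optics.camera_info(n);print(n,i);cv2.imwrite(f"pics/{n}0.png",optics.read_camera(n))
a=cv2.imread("pics/scene0.png");b=cv2.imread("pics/top0.png")
E
```

```text
pics
{'clock': np.float64(0.0), 'joints': array([-1.367,  0.333, -0.065,  1.461,  0.022,  1.35 , -0.089]), 'joint_vel': array([ 0.001, -0.001, -0.002,  0.   ,  0.   , -0.001, -0.   ]), 'tau': array([-1.0000e-03, -6.2326e+01,  2.4000e-02, -3.8989e+01, -6.1000e-02,
        4.0000e-02,  0.0000e+00]), 'tool_pos': array([0.14 , 0.609, 0.222]), 'tool_rot': array([ 0.177,  1.564, -0.179]), 'contact_force': array([-0.739,  0.432,  0.079]), 'moment': array([ 0.014,  0.016, -0.002]), 'grip_width': np.float64(1.0)} 0.0187
scene {'fx': 360.16830530199286, 'fy': 360.16830530199286, 'cx': 261.2022818270648, 'cy': 192.90156081197264, 'distortion': array([0.01315404, 0.        , 0.        , 0.        , 0.        ]), 'xyz': array([ 0.83098452, -0.55851071,  0.65713271]), 'orientation': array([0.78399763, 0.2073787 , 0.51673131])}
top {'fx': 459.1146772305333, 'fy': 459.1146772305333, 'cx': 256.4818757162739, 'cy': 191.97164694298152, 'distortion': array([-0.11951476,  0.        ,  0.        ,  0.        ,  0.        ]), 'xyz': array([0.29275643, 0.01171991, 1.45883886]), 'orientation': array([ 0.11607757, -0.1115271 , -1.59761981])}
wrist {'fx': 266.86073602682205, 'fy': 266.86073602682205, 'cx': 252.58320498361846, 'cy': 192.46428010486426, 'distortion': array([-0.05178336,  0.        ,  0.        ,  0.        ,  0.        ]), 'xyz': array([0.07685592, 0.62363846, 0.38534818]), 'orientation': array([-0.20681548, -0.1631961 ,  1.33682816])}
```

View pics/top0.png

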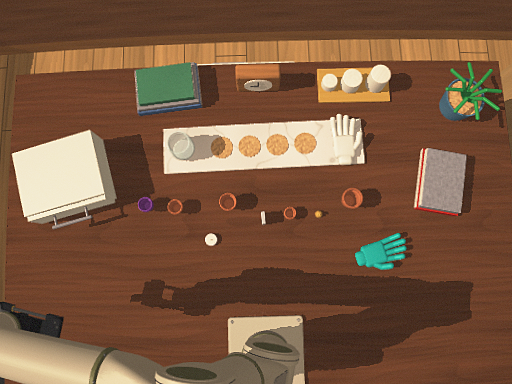

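View pics/scene0.png

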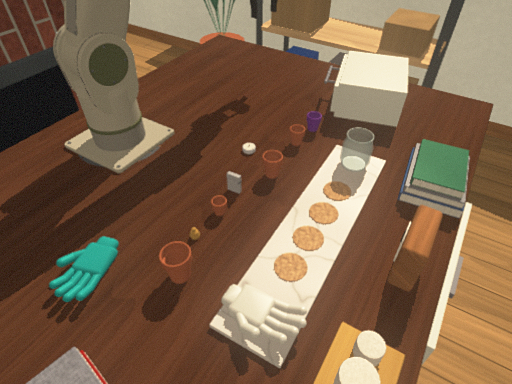

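Candidates in the top view, from their sizes:
- Pot 4 at (352,198).
- Pot 3 at (228,201).
- Pot 2 at (175,206). The purple look-alike at (145,204) is not meant.
- Pot 1 at (290,213).

The white hand at (345,138) is the right one; the turquoise one at (380,252) is not meant. The jar is at (181,146) and the pads are at (305,143), (277,145), (250,146) and (222,147). I'll measure these next and confirm them in an enlarged crop.

```bash
cat > h.py <<'E'
import cv2,numpy as np
from scipy.spatial.transform import Rotation as R
def ray(info,uv):
    K=np.array([[info['fx'],0,info['cx']],[0,info['fy'],info['cy']],[0,0,1]])
    p=cv2.undistortPoints(np.array(uv,float).reshape(-1,1,2),K,np.array(info['distortion'])).reshape(-1,2)
    d=np.c_[p[:,0],-p[:,1],-np.ones(len(p))]
    return np.array(info['xyz']),R.from_rotvec(info['orientation']).apply(d)
def onplane(info,uv,z):
    c,d=ray(info,uv); return (c+d*((z-c[2])/d[:,2])[:,None])[:,:2]
def circ(P):
    A=np.c_[2*P,np.ones(len(P))];s=np.linalg.lstsq(A,(P**2).sum(1),rcond=None)[0]
    return s[:2],np.sqrt(s[2]+s[0]**2+s[1]**2)
def blobs(img,lo,hi,amin=40):
    hsv=cv2.cvtColor(img,cv2.COLOR_BGR2HSV)
    m=cv2.inRange(hsv,np.array(lo),np.array(hi))
    cs,_=cv2.findContours(m,cv2.RETR_EXTERNAL,cv2.CHAIN_APPROX_NONE)
    return m,[c.reshape(-1,2) for c in cs if cv2.contourArea(c)>amin]
E
python3 - <<'E'
from rig import ctrl,optics
from h import *
o=ctrl.get_obs();print(np.round(R.from_rotvec(o['tool_rot']).as_matrix(),3))
img=cv2.imread("pics/top0.png");hsv=cv2.cvtColor(img,cv2.COLOR_BGR2HSV);I=optics.camera_info("top")
for u,v in[(305,143),(277,145),(222,150),(352,192),(352,198),(228,193),(175,200),(290,208),(260,160),(200,230)]:print((u,v),hsv[v,u])
for u,v,h in[(352,198,.076),(228,201,.064),(175,206,.052),(290,213,.04),(305,143,.015),(277,145,.015),(250,146,.015),(222,147,.015),(181,146,.06),(345,138,.03)]:
    print((u,v),np.round(onplane(I,[(u,v)],h)[0],3))
c=cv2.resize(img[110:260,120:390],None,fx=2.95,fy=2.95,interpolation=cv2.INTER_CUBIC)
cv2.imwrite("pics/crop1.png",c)
E
```

```text
[[-0.     0.225  0.974]
 [-0.001  0.974 -0.225]
 [-1.    -0.001  0.   ]]
(305, 143) [ 16 144 229]
(277, 145) [ 16 139 235]
(222, 150) [ 14 141 134]
(352, 192) [  8 157 115]
(352, 198) [  8 163 138]
(228, 193) [  9 176 180]
(175, 200) [  9 170 162]
(290, 208) [  9 165 159]
(260, 160) [ 20  44 241]
(200, 230) [  9 159 111]
(352, 198) [ 0.466 -0.278]
(228, 201) [0.47  0.101]
(175, 206) [0.461 0.266]
(290, 213) [ 0.43  -0.089]
(305, 143) [ 0.658 -0.149]
(277, 145) [ 0.654 -0.058]
(250, 146) [0.653 0.029]
(222, 147) [0.653 0.12 ]
(181, 146) [0.649 0.245]
(345, 138) [ 0.667 -0.277]
```

View pics/crop1.png

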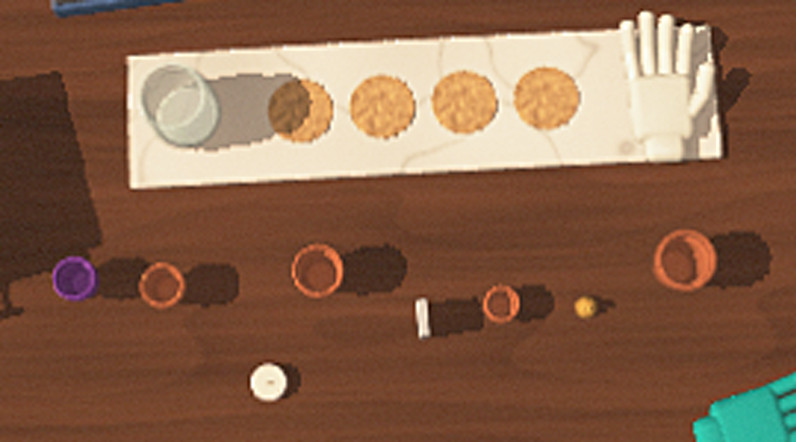

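The crop confirms the four plain terracotta pots, the purple look-alike, the white hand on the right and the jar on the left. Next, circle fits.

Run:
```python
from rig import ctrl,optics
from h import *
img=cv2.imread("pics/top0.png");I=optics.camera_info("top")
hsv=cv2.cvtColor(img,cv2.COLOR_BGR2HSV)
m=cv2.inRange(hsv,(9,90,80),(22,200,255));m[:128]=0;m[168:]=0;m[:,:205]=0;m[:,325:]=0
def run(m,items,h):
    for (u,v) in items:
        s=m.copy()*0;cv2.circle(s,(u,v),19,255,-1);s&=m
        cs,_=cv2.findContours(s,cv2.RETR_EXTERNAL,cv2.CHAIN_APPROX_NONE);c=max(cs,key=cv2.contourArea)
        hull=cv2.convexHull(c).reshape(-1,2)
        P=onplane(I,hull,h[(u,v)]);print((u,v),np.round(circ(P)[0],4),"r",np.round(circ(P)[1],4))
pads=[(305,143),(277,145),(250,146),(222,147)]
run(m,pads,{p:.015 for p in pads})
m2=cv2.inRange(hsv,(3,140,140),(14,230,255))
run(m2,[(290,213),(175,206),(228,201),(352,198)],{(290,213):.04,(175,206):.052,(228,201):.064,(352,198):.076})
# scene view: rim fits
J=optics.camera_info("scene");im=cv2.imread("pics/scene0.png");h2=cv2.cvtColor(im,cv2.COLOR_BGR2HSV)
m3=cv2.inRange(h2,(8,70,120),(22,220,255))
for (u,v) in [(291,267),(308,238),(323,213),(337,191)]:
    s=m3*0;cv2.circle(s,(u,v),20,255,-1);s&=m3
    cs,_=cv2.findContours(s,cv2.RETR_EXTERNAL,cv2.CHAIN_APPROX_NONE);c=max(cs,key=cv2.contourArea)
    P=onplane(J,cv2.convexHull(c).reshape(-1,2),.015);print("scene pad",np.round(circ(P)[0],4),circ(P)[1].round(4))
```

```text
(305, 143) [ 0.6589 -0.1478] r 0.0353
(277, 145) [ 0.657  -0.0578] r 0.0353
(250, 146) [0.6547 0.0321] r 0.0354
(222, 147) [0.6528 0.1218] r 0.0354
(290, 213) [ 0.4312 -0.0875] r 0.0193
(175, 206) [0.4596 0.268 ] r 0.0233
(228, 201) [0.4693 0.1037] r 0.027
(352, 198) [ 0.4669 -0.2766] r 0.0322
scene pad [ 0.6619 -0.1461] 0.0362
scene pad [ 0.66   -0.0562] 0.0365
scene pad [0.6579 0.0334] 0.0365
scene pad [0.6562 0.1238] 0.0371
```

{"op": "servo_tool", "data": {
  "deltas": [
    [[0,-2.6,3.9,0],[0,-2.6,3.9,0],[0,-2.6,3.9,0],[0,-2.6,3.9,0],[0,-2.6,3.9,0]]
  ],
  "fingers": 8.7,
  "squeeze": 12
}}

```text
clock: 0.78
tool_pos: [0.3022, 0.4371, 0.2224]
tool_rot: [0.178, 1.564, -0.178]
contact_force: [0.5, -0.2, 0.4]
grip_width: 1.004
```

{"op": "servo_tool", "data": {
  "deltas": [
    [[0,-2.6,3.9,0],[0,-2.6,3.9,0],[0,-2.6,3.9,0],[0,-2.6,3.9,0],[0,-2.6,3.9,0]]
  ]
}}

```text
clock: 1.4
tool_pos: [0.4629, 0.2667, 0.2225]
tool_rot: [0.178, 1.564, -0.178]
contact_force: [-0.2, 0.9, 0.3]
grip_width: 1.001
```

{"op": "servo_tool", "data": {
  "deltas": [
    [[0,0,0,1],[0,0,0,1],[0,0,0,1],[0,0,0,1],[0,0,0,1]]
  ]
}}

```text
clock: 2.02
tool_pos: [0.4619, 0.2679, 0.2223]
tool_rot: [0.589, 1.489, -0.59]
contact_force: [0.4, -0.8, 0.2]
grip_width: 0.997
```

{"op": "servo_tool", "data": {
  "deltas": [
    [[0,0,0,1],[0,0,0,1],[0,0,0,1],[0,0,0,1],[0,0,0,1]]
  ]
}}

```text
clock: 2.65
tool_pos: [0.4619, 0.2679, 0.2223]
tool_rot: [0.99, 1.334, -0.991]
contact_force: [0.2, -1.4, -0.4]
grip_width: 1.0
```

{"op": "servo_tool", "data": {
  "deltas": [
    [[0,0,0,1],[0,0,0,1],[0,0,0,0.8],[0,0,0,0],[0,0,0,0]]
  ]
}}

```text
clock: 3.28
tool_pos: [0.462, 0.268, 0.2225]
tool_rot: [1.205, 1.212, -1.205]
contact_force: [0.2, 0.3, -0.0]
grip_width: 0.996
```

```bash
cat >> h.py <<'E'
def wlook(name):
    from rig import ctrl,optics
    o=ctrl.get_obs();I=optics.camera_info("wrist");im=optics.read_camera("wrist")
    cv2.imwrite(f"pics/{name}.png",im)
    return o,I,im
def wfit(im,I,lo,hi,z,amin=300):
    m,bs=blobs(im,lo,hi,amin)
    for b in bs:
        P=onplane(I,cv2.convexHull(b).reshape(-1,2),z);c,r=circ(P)
        print("px",b.mean(0).round(),"xy",c.round(4),"r",r.round(4))
E
python3 - <<'E'
from h import *
o,I,im=wlook("w1");M=R.from_rotvec(o['tool_rot']).as_matrix();print(M.round(3),o['tool_pos'],I['xyz'])
wfit(im,I,(3,140,140),(14,230,255),.052)
E
```

```text
[[-0.     1.     0.006]
 [ 0.     0.006 -1.   ]
 [-1.    -0.    -0.   ]] [0.46198496 0.26797835 0.22246323] [0.46172615 0.33342211 0.38595166]
px [302. 271.] xy [0.5355 0.1389] r 0.032
px [247. 268.] xy [0.4547 0.1416] r 0.0344
px [  4. 178.] xy [0.1298 0.2657] r 0.0358
px [244. 164.] xy [0.4582 0.2842] r 0.0344
px [294. 189.] xy [0.5092 0.2608] r 0.0555
px [320. 158.] xy [0.5343 0.2789] r 0.0719
px [ 88. 152.] xy [0.4107 0.3016] r 0.1687
px [416. 114.] xy [0.6662 0.3503] r 0.0299
px [ 16. 148.] xy [0.1797 0.3063] r 0.0697
px [134. 139.] xy [0.4207 0.3267] r 0.139
px [492.  41.] xy [0.7196 0.4398] r 0.0495
px [462.  90.] xy [0.8757 0.3788] r 0.1855
px [439.  89.] xy [0.7885 0.3913] r 0.1256
px [159. 105.] xy [0.7287 0.3456] r 0.3967
px [79. 65.] xy [0.3568 0.3897] r 0.1279
px [ 67. 105.] xy [0.4314 0.3585] r 0.2231
px [ 49. 110.] xy [0.6348 0.3548] r 0.4398
px [ 26. 103.] xy [0.746  0.3664] r 0.5788
```

View pics/w1.png

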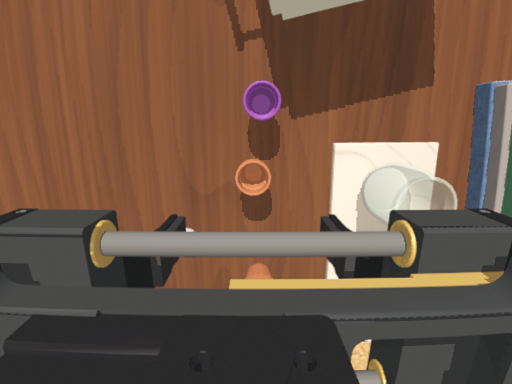

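```bash
cat >> h.py <<'E'
def pfit(im,I,uv,z,rad=26,k=0.42):
    """red-fraction mask around uv, hull circle at height z"""
    f=im.astype(float);s=f[:,:,2]/(f.sum(2)+1)
    m=((s>k+0.0)&(f[:,:,2]>130)).astype(np.uint8)*255
    w=m*0;cv2.circle(w,tuple(uv),rad,255,-1);m&=w
    m=cv2.morphologyEx(m,cv2.MORPH_OPEN,np.ones((2,2),np.uint8))
    cs,_=cv2.findContours(m,cv2.RETR_EXTERNAL,cv2.CHAIN_APPROX_NONE);c=max(cs,key=cv2.contourArea)
    P=onplane(I,cv2.convexHull(c).reshape(-1,2),z);q,r=circ(P);print("k",k,"xy",q.round(4),"r",r.round(4),cv2.boundingRect(c));return q
E
python3 - <<'E'
from h import *
from rig import optics
im=cv2.imread("pics/w1.png");I=optics.camera_info("wrist")
for p in[(253,161),(253,177),(270,200),(220,150)]:print(p,im[p[1],p[0]])
for k in(.5,.55,.6):pfit(im,I,(253,177),.052,k=k)
E
```

```text
(253, 161) [102 154 234]
(253, 177) [ 64  95 160]
(270, 200) [40 56 88]
(220, 150) [ 62  91 143]
k 0.5 xy [0.4761 0.2793] r 0.0009 (263, 170, 2, 2)Traceback (most recent call last):
  File "<stdin>", line 5, in <module>
  File "h.py", line 34, in pfit
    cs,_=cv2.findContours(m,cv2.RETR_EXTERNAL,cv2.CHAIN_APPROX_NONE);c=max(cs,key=cv2.contourArea)
                                                                       ~~~^^^^^^^^^^^^^^^^^^^^^^^^
ValueError: max() iterable argument is empty
```

```bash
sed -i 's/m=((s>k+0.0)&(f\[:,:,2\]>130))/m=(f[:,:,2]-f[:,:,0]>k)/' h.py
python3 - <<'E'
from h import *
from rig import optics
im=cv2.imread("pics/w1.png");I=optics.camera_info("wrist")
for k in(95,105,115):pfit(im,I,(253,177),.052,k=k)
E
```

```text
k 95 xy [0.4637 0.2694] r 0.0234 (236, 159, 36, 38)
k 105 xy [0.4635 0.2693] r 0.023 (236, 160, 36, 37)
k 115 xy [0.4636 0.2694] r 0.0227 (236, 160, 36, 36)
```

{"op": "servo_tool", "data": {
  "deltas": [
    [[3,0.16,-0.14,0],[4,0,0,0],[4,0,0,0],[3,0,0,0],[2,0,0,0]]
  ]
}}

```text
clock: 3.95
tool_pos: [0.4631, 0.269, 0.061]
tool_rot: [1.204, 1.212, -1.207]
contact_force: [-0.4, 0.3, -1.4]
grip_width: 0.996
```

{"op": "servo_tool", "data": {
  "deltas": [
    [[1.5,0,0,0],[1.3,0,0,0],[0.8,0,0,0],[0.35,0,0,0],[0,0,0,0]]
  ]
}}

```text
clock: 4.58
tool_pos: [0.4638, 0.2695, 0.0232]
tool_rot: [1.207, 1.211, -1.206]
contact_force: [0.7, -0.8, -0.5]
grip_width: 0.997
```

{"op": "servo_tool", "data": {
  "deltas": [
    [[0,0,0,0],[0,0,0,0],[0,0,0,0],[0,0,0,0],[0,0,0,0]]
  ],
  "fingers": 3.5,
  "squeeze": 12
}}

```text
clock: 5.2
tool_pos: [0.4636, 0.2694, 0.0231]
tool_rot: [1.207, 1.211, -1.207]
contact_force: [-0.1, 0.0, 0.6]
grip_width: 0.518
```

{"op": "servo_tool", "data": {
  "deltas": [
    [[0,0,0,0],[0,0,0,0],[0,0,0,0],[0,0,0,0],[0,0,0,0]]
  ]
}}

```text
clock: 5.82
tool_pos: [0.4636, 0.2694, 0.023]
tool_rot: [1.207, 1.211, -1.207]
contact_force: [-1.6, 0.9, 1.7]
grip_width: 0.502
```

{"op": "servo_tool", "data": {
  "deltas": [
    [[-1.5,0,0,0],[-3,0,0,0],[-4,0,0,0],[-4,0,0,0],[-2.5,0,0,0]]
  ]
}}

```text
clock: 6.45
tool_pos: [0.4644, 0.2695, 0.1762]
tool_rot: [1.21, 1.21, -1.204]
contact_force: [-0.2, -0.1, -0.6]
grip_width: 0.503
```

{"op": "servo_tool", "data": {
  "deltas": [
    [[0,0.97,1.63,0],[0,1.94,3.27,0],[0,2.33,3.92,0],[0,2.53,4.25,0],[0,2.53,4.25,0]]
  ]
}}

```text
clock: 7.08
tool_pos: [0.5681, 0.0951, 0.1742]
tool_rot: [1.207, 1.21, -1.205]
contact_force: [0.6, 0.1, -1.0]
grip_width: 0.501
```

{"op": "servo_tool", "data": {
  "deltas": [
    [[0,2.53,4.25,0],[0,2.33,3.92,0],[0,1.94,3.27,0],[0,1.56,2.62,0],[0,0.78,1.31,0]]
  ]
}}

```text
clock: 7.7
tool_pos: [0.6596, -0.0588, 0.1737]
tool_rot: [1.208, 1.209, -1.208]
contact_force: [-0.6, 0.6, -1.8]
grip_width: 0.501
```

Run:
```python
from h import *
from rig import optics
o,I,im=wlook("w2");t=optics.read_camera("scene")
print(o['tool_pos'],o['tool_rot'],o['grip_width'],o['clock'])
a=np.hstack([im,t]);cv2.imwrite("pics/c2.png",cv2.resize(a,(800,300)))
```

```text
[ 0.65962342 -0.05875162  0.17373457] [ 1.20774395  1.20909503 -1.20799541] 0.5009842366664765 7.7
```

View pics/c2.png

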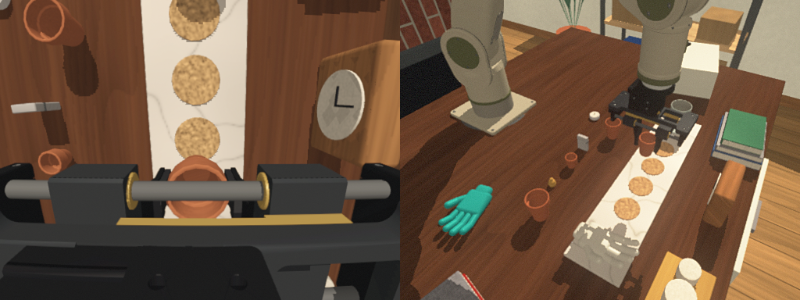

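Run:
```python
from h import *
from rig import optics
im=cv2.imread("pics/w2.png");I=optics.camera_info("wrist")
for uv in((250,100),(252,177)):
    for k in(75,90):pfit(im,I,uv,.015,rad=36,k=k)
```

```text
k 75 xy [0.6583 0.0331] r 0.0351 (221, 72, 61, 63)
k 90 xy [0.6584 0.0331] r 0.0345 (222, 72, 59, 63)
k 75 xy [ 0.6604 -0.0617] r 0.0381 (225, 152, 57, 62)
k 90 xy [ 0.6605 -0.0618] r 0.0377 (225, 152, 56, 62)
```

{"op": "servo_tool", "data": {
  "deltas": [
    [[0,0,0,0],[2,0,0,0],[3,0,0,0],[3,0,0,0],[2,0,0,0]]
  ]
}}

```text
clock: 8.43
tool_pos: [0.658, -0.0557, 0.0704]
tool_rot: [1.205, 1.214, -1.207]
contact_force: [0.7, 0.3, -1.1]
grip_width: 0.504
```

{"op": "servo_tool", "data": {
  "deltas": [
    [[1.5,0,0,0],[1,0,0,0],[0.5,0,0,0],[0.2,0,0,0],[0,0,0,0]]
  ]
}}

```text
clock: 9.05
tool_pos: [0.6595, -0.0569, 0.0414]
tool_rot: [1.207, 1.21, -1.206]
contact_force: [-0.1, -0.1, -1.7]
grip_width: 0.502
```

{"op": "servo_tool", "data": {
  "deltas": [
    [[0.1,0.08,0,0],[0.1,0,0,0],[0.1,0,0,0],[0.06,0,0,0],[0,0,0,0]]
  ]
}}

```text
clock: 9.68
tool_pos: [0.6602, -0.0569, 0.038]
tool_rot: [1.207, 1.211, -1.206]
contact_force: [-1.7, 0.2, 4.9]
grip_width: 0.51
```

{"op": "servo_tool", "data": {
  "deltas": [
    [[0,0,0,0],[0,0,0,0],[0,0,0,0],[0,0,0,0],[0,0,0,0]]
  ],
  "fingers": 8.7
}}

```text
clock: 10.3
tool_pos: [0.66, -0.0568, 0.0374]
tool_rot: [1.207, 1.211, -1.207]
contact_force: [0.4, 0.1, 0.3]
grip_width: 0.96
```

{"op": "servo_tool", "data": {
  "deltas": [
    [[-1,0,0,0],[-3,0,0,0],[-5,0,0,0],[-5,0,0,0],[-4,0,0,0]]
  ]
}}

```text
clock: 10.92
tool_pos: [0.6603, -0.0571, 0.2207]
tool_rot: [1.208, 1.209, -1.205]
contact_force: [0.8, 0.0, -0.1]
grip_width: 0.998
```

{"op": "servo_tool", "data": {
  "deltas": [
    [[0,-2.8,-2.4,0],[0,-4.2,-3.7,0],[0,-4.8,-4.2,0],[0,-4.2,-3.7,0],[0,-2.6,-2.3,0]]
  ]
}}

```text
clock: 11.55
tool_pos: [0.4726, 0.1064, 0.2183]
tool_rot: [1.206, 1.212, -1.204]
contact_force: [0.3, -0.6, 0.4]
grip_width: 0.999
```

{"op": "servo_tool", "data": {
  "deltas": [
    [[0,0,0,0],[0,0,0,0],[0,0,0,0],[0,0,0,0],[0,0,0,0]]
  ]
}}

```text
clock: 12.18
tool_pos: [0.4746, 0.1043, 0.2173]
tool_rot: [1.207, 1.21, -1.207]
contact_force: [0.6, -0.2, -0.4]
grip_width: 1.001
```

Run:
```python
from h import *
from rig import optics
o,I,im=wlook("w3");t=optics.read_camera("top")
print(o['tool_pos'],o['tool_rot'],o['grip_width'],o['clock'])
a=np.hstack([im,t]);cv2.imwrite("pics/c3.png",cv2.resize(a,(800,300)))
R_=R.from_rotvec(I['orientation']);K=np.array([[I['fx'],0,I['cx']],[0,I['fy'],I['cy']],[0,0,1]])
q=R_.inv().apply(np.array([.4728,.1049,.064])-I['xyz'])*[1,-1,-1]
uv=cv2.projectPoints(q.reshape(1,3),np.zeros(3),np.zeros(3),K,I['distortion'])[0].ravel();print(uv)
uv=tuple(int(v) for v in uv)
for k in(95,105,115):pfit(im,I,uv,.064,k=k,rad=34)
```

```text
[0.47462944 0.10425218 0.21727997] [ 1.20682554  1.21046156 -1.20749868] 1.0010372233349214 12.175
[250.82229442 181.41687587]
k 95 xy [0.4731 0.1042] r 0.027 (229, 160, 45, 44)
k 105 xy [0.4732 0.1041] r 0.0268 (230, 160, 43, 44)
k 115 xy [0.4736 0.1046] r 0.0202 (237, 185, 32, 13)
```

View pics/c3.png

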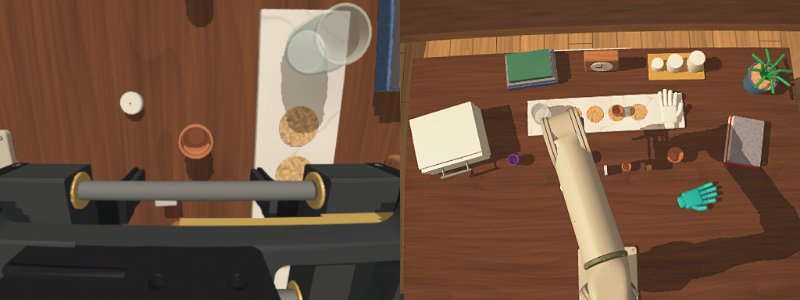

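{"op": "servo_tool", "data": {
  "deltas": [
    [[3,-0.15,0,0],[4,0,0,0],[4,0,0,0],[3,0,0,0],[2,0,0,0]]
  ]
}}

```text
clock: 12.9
tool_pos: [0.4723, 0.1044, 0.056]
tool_rot: [1.205, 1.211, -1.208]
contact_force: [0.1, 0.2, -0.2]
grip_width: 0.995
```

{"op": "servo_tool", "data": {
  "deltas": [
    [[1.2,0,0,0],[0.7,0,0,0],[0.33,0,0,0],[0,0,0,0],[0,0,0,0]]
  ]
}}

```text
clock: 13.52
tool_pos: [0.4733, 0.1048, 0.0356]
tool_rot: [1.207, 1.211, -1.206]
contact_force: [-0.1, 0.2, -0.9]
grip_width: 1.002
```

{"op": "servo_tool", "data": {
  "deltas": [
    [[0,0,0,0],[0,0,0,0],[0,0,0,0],[0,0,0,0],[0,0,0,0]]
  ],
  "fingers": 4,
  "squeeze": 14
}}

```text
clock: 14.15
tool_pos: [0.4729, 0.1047, 0.0352]
tool_rot: [1.207, 1.211, -1.207]
contact_force: [-0.3, 0.1, 1.0]
grip_width: 0.595
```

{"op": "servo_tool", "data": {
  "deltas": [
    [[0,0,0,0],[0,0,0,0],[0,0,0,0],[-1,0,0,0],[-2,0,0,0]]
  ]
}}

```text
clock: 14.78
tool_pos: [0.4725, 0.1044, 0.0654]
tool_rot: [1.206, 1.211, -1.208]
contact_force: [0.3, 1.1, -1.5]
grip_width: 0.597
```

{"op": "servo_tool", "data": {
  "deltas": [
    [[-3,0,0,0],[-4,0,0,0],[-3,0,0,0],[-2,0,0,0],[0,0,0,0]]
  ]
}}

```text
clock: 15.4
tool_pos: [0.4738, 0.1049, 0.1867]
tool_rot: [1.209, 1.21, -1.204]
contact_force: [0.6, 0.1, -2.7]
grip_width: 0.597
```

{"op": "servo_tool", "data": {
  "deltas": [
    [[0,2.6,1.0,0],[0,4.3,1.7,0],[0,4.9,1.9,0],[0,4.2,1.6,0],[0,2.46,1.0,0]]
  ]
}}

```text
clock: 16.02
tool_pos: [0.6588, 0.032, 0.1831]
tool_rot: [1.205, 1.211, -1.209]
contact_force: [-0.2, -0.3, -1.5]
grip_width: 0.599
```

{"op": "servo_tool", "data": {
  "deltas": [
    [[0,0,0,0],[0,0,0,0],[2,0,0,0],[3,0,0,0],[3,0,0,0]]
  ]
}}

```text
clock: 16.65
tool_pos: [0.6567, 0.0341, 0.1031]
tool_rot: [1.206, 1.212, -1.206]
contact_force: [0.6, 0.7, -2.3]
grip_width: 0.596
```

{"op": "servo_tool", "data": {
  "deltas": [
    [[2,0,0,0],[1.5,0,0,0],[0.8,0,0,0],[0.4,0,0,0],[0,0,0,0]]
  ]
}}

```text
clock: 17.27
tool_pos: [0.658, 0.0333, 0.0584]
tool_rot: [1.207, 1.211, -1.206]
contact_force: [-0.2, 0.8, -0.8]
grip_width: 0.601
```

{"op": "servo_tool", "data": {
  "deltas": [
    [[0.1,0,0,0],[0.05,0,0,0],[0,0,0,0],[0,0,0,0],[0,0,0,0]]
  ]
}}

```text
clock: 17.9
tool_pos: [0.6578, 0.0333, 0.0567]
tool_rot: [1.207, 1.211, -1.207]
contact_force: [-0.1, -0.3, -1.1]
grip_width: 0.598
```

{"op": "servo_tool", "data": {
  "deltas": [
    [[0.2,0.02,0,0],[0.2,0,0,0],[0.12,0,0,0],[0.08,0,0,0],[0.05,0,0,0]]
  ]
}}

```text
clock: 18.52
tool_pos: [0.658, 0.0334, 0.0502]
tool_rot: [1.207, 1.211, -1.207]
contact_force: [-1.7, -0.5, 2.0]
grip_width: 0.6
```

{"op": "servo_tool", "data": {
  "deltas": [
    [[0,0,0,0],[0,0,0,0],[0,0,0,0],[0,0,0,0],[0,0,0,0]]
  ]
}}

```text
clock: 19.15
tool_pos: [0.658, 0.0334, 0.0502]
tool_rot: [1.207, 1.211, -1.206]
contact_force: [-1.1, 0.1, 2.1]
grip_width: 0.599
```

{"op": "servo_tool", "data": {
  "deltas": [
    [[0,0,0,0],[0,0,0,0],[0,0,0,0],[0,0,0,0],[0,0,0,0]]
  ],
  "fingers": 8.7
}}

```text
clock: 19.77
tool_pos: [0.658, 0.0334, 0.0501]
tool_rot: [1.207, 1.211, -1.206]
contact_force: [-0.4, 0.2, 0.2]
grip_width: 0.987
```

{"op": "servo_tool", "data": {
  "deltas": [
    [[-1,0,0,0],[-3,0,0,0],[-5,0,0,0],[-5,0,0,0],[-3,0,0,0]]
  ]
}}

```text
clock: 20.4
tool_pos: [0.6587, 0.0331, 0.224]
tool_rot: [1.209, 1.209, -1.204]
contact_force: [0.8, -0.7, -0.6]
grip_width: 0.995
```

{"op": "servo_tool", "data": {
  "deltas": [
    [[0,-4,2.1,0],[0,-5,2.7,0],[0,-5,2.7,0],[0,-5,2.6,0],[0,-3.4,1.8,0]]
  ]
}}

```text
clock: 21.02
tool_pos: [0.4325, -0.0878, 0.2206]
tool_rot: [1.209, 1.211, -1.206]
contact_force: [0.2, -0.7, 0.6]
grip_width: 0.999
```

{"op": "servo_tool", "data": {
  "deltas": [
    [[0,0,0,0],[0,0,0,0],[0,0,0,0],[0,0,0,0],[0,0,0,0]]
  ]
}}

```text
clock: 21.65
tool_pos: [0.4346, -0.0863, 0.22]
tool_rot: [1.206, 1.211, -1.207]
contact_force: [-0.7, 0.8, 0.2]
grip_width: 0.998
```

```bash
cat >> h.py <<'E'
def plook(name,xy,z,rad,ks=(95,105,115)):
    o,I,im=wlook(name)
    print(o['tool_pos'].round(4),o['tool_rot'].round(3),o['clock'])
    R_=R.from_rotvec(I['orientation']);K=np.array([[I['fx'],0,I['cx']],[0,I['fy'],I['cy']],[0,0,1]])
    q=R_.inv().apply(np.array([*xy,z])-I['xyz'])*[1,-1,-1]
    uv=cv2.projectPoints(q.reshape(1,3),np.zeros(3),np.zeros(3),K,I['distortion'])[0].ravel();print(uv)
    for k in ks:pfit(im,I,tuple(int(v) for v in uv),z,k=k,rad=rad)
E
python3 - <<'E'
from h import *
plook("w4",(.435,-.0867),.04,24)
E
```

```text
[ 0.4346 -0.0863  0.22  ] [ 1.206  1.211 -1.207] 21.65
[252.6980531  178.03249578]
k 95 xy [ 0.4348 -0.0873] r 0.0191 (239, 164, 28, 30)
k 105 xy [ 0.4349 -0.0873] r 0.0187 (239, 164, 28, 29)
k 115 xy [ 0.4364 -0.0911] r 0.0094 (248, 183, 14, 5)
```

View pics/w4.png

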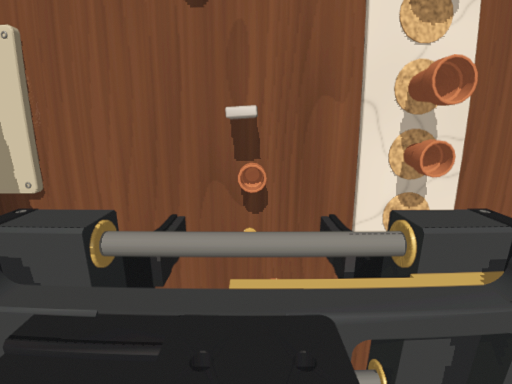

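{"op": "servo_tool", "data": {
  "deltas": [
    [[3,0,0.1,0],[4,0,0,0],[4,0,0,0],[4,0,0,0],[2.5,0,0,0]]
  ]
}}

```text
clock: 22.32
tool_pos: [0.4336, -0.0875, 0.0434]
tool_rot: [1.205, 1.212, -1.208]
contact_force: [-0.7, 0.5, -0.6]
grip_width: 1.003
```

{"op": "servo_tool", "data": {
  "deltas": [
    [[1.5,0,0,0],[1,0,0,0],[0.5,0,0,0],[0.3,0,0,0],[0,0,0,0]]
  ]
}}

```text
clock: 22.95
tool_pos: [0.4346, -0.0874, 0.0124]
tool_rot: [1.207, 1.211, -1.206]
contact_force: [0.5, -0.4, 0.7]
grip_width: 1.002
```

{"op": "servo_tool", "data": {
  "deltas": [
    [[0,0,0,0],[0,0,0,0],[0,0,0,0],[0,0,0,0],[0,0,0,0]]
  ],
  "fingers": 2.6,
  "squeeze": 12
}}

```text
clock: 23.58
tool_pos: [0.4344, -0.0875, 0.0121]
tool_rot: [1.207, 1.211, -1.207]
contact_force: [0.7, 0.7, -0.6]
grip_width: 0.516
```

{"op": "servo_tool", "data": {
  "deltas": [
    [[0,0,0,0],[0,0,0,0],[0,0,0,0],[0,0,0,0],[0,0,0,0]]
  ]
}}

```text
clock: 24.2
tool_pos: [0.4344, -0.0874, 0.0121]
tool_rot: [1.207, 1.211, -1.207]
contact_force: [1.1, -0.3, -0.2]
grip_width: 0.439
```

{"op": "servo_tool", "data": {
  "deltas": [
    [[-1,0,0,0],[-3,0,0,0],[-4,0,0,0],[-4,0,0,0],[-3,0,0,0]]
  ]
}}

```text
clock: 24.82
tool_pos: [0.4347, -0.0878, 0.1645]
tool_rot: [1.208, 1.209, -1.205]
contact_force: [0.5, -0.4, -1.0]
grip_width: 0.44
```

{"op": "servo_tool", "data": {
  "deltas": [
    [[0,4,1.1,0],[0,5,1.3,0],[0,5,1.3,0],[0,5,1.3,0],[0,3.68,1.05,0]]
  ]
}}

```text
clock: 25.45
tool_pos: [0.6631, -0.1472, 0.1621]
tool_rot: [1.205, 1.211, -1.207]
contact_force: [0.0, -0.1, 0.1]
grip_width: 0.436
```

{"op": "servo_tool", "data": {
  "deltas": [
    [[0,0,0,0],[0,0,0,0],[0,0,0,0],[0,0,0,0],[0,0,0,0]]
  ]
}}

```text
clock: 26.08
tool_pos: [0.6613, -0.1468, 0.1625]
tool_rot: [1.207, 1.211, -1.206]
contact_force: [-0.1, -0.7, 0.5]
grip_width: 0.437
```

{"op": "servo_tool", "data": {
  "deltas": [
    [[2,0.06,-0.04,0],[3,0,0,0],[3,0,0,0],[2,0,0,0],[1.5,0,0,0]]
  ]
}}

```text
clock: 26.7
tool_pos: [0.6616, -0.1467, 0.0456]
tool_rot: [1.206, 1.212, -1.207]
contact_force: [-0.4, -0.9, 0.8]
grip_width: 0.44
```

{"op": "servo_tool", "data": {
  "deltas": [
    [[1,0,0,0],[0.5,0,0,0],[0.2,0,0,0],[0,0,0,0],[0,0,0,0]]
  ]
}}

```text
clock: 27.32
tool_pos: [0.6623, -0.1468, 0.0306]
tool_rot: [1.207, 1.21, -1.206]
contact_force: [-1.1, -0.4, 0.3]
grip_width: 0.438
```

{"op": "servo_tool", "data": {
  "deltas": [
    [[0.12,0,0,0],[0.1,0,0,0],[0.08,0,0,0],[0.05,0,0,0],[0,0,0,0]]
  ]
}}

```text
clock: 27.95
tool_pos: [0.6621, -0.1467, 0.0272]
tool_rot: [1.207, 1.211, -1.206]
contact_force: [-1.9, 1.8, 6.3]
grip_width: 0.438
```

{"op": "servo_tool", "data": {
  "deltas": [
    [[0,0,0,0],[0,0,0,0],[0,0,0,0],[0,0,0,0],[0,0,0,0]]
  ],
  "fingers": 8.7
}}

```text
clock: 28.58
tool_pos: [0.662, -0.1467, 0.0266]
tool_rot: [1.207, 1.211, -1.207]
contact_force: [0.8, -0.1, 0.7]
grip_width: 0.923
```

{"op": "servo_tool", "data": {
  "deltas": [
    [[-1,0,0,0],[-4,0,0,0],[-5,0,0,0],[-5,0,0,0],[-5,0,0,0]]
  ]
}}

```text
clock: 29.2
tool_pos: [0.6618, -0.1468, 0.2292]
tool_rot: [1.207, 1.21, -1.206]
contact_force: [0.2, 0.7, 0.6]
grip_width: 0.994
```

{"op": "servo_tool", "data": {
  "deltas": [
    [[0,-3.5,2.3,0],[0,-4.3,2.9,0],[0,-4.5,3.0,0],[0,-4.2,2.8,0],[0,-2.7,1.84,0]]
  ]
}}

```text
clock: 29.82
tool_pos: [0.4682, -0.2776, 0.2274]
tool_rot: [1.21, 1.209, -1.207]
contact_force: [0.4, 0.3, 0.1]
grip_width: 1.003
```

{"op": "servo_tool", "data": {
  "deltas": [
    [[0,0,0,0],[0,0,0,0],[0,0,0,0],[0,0,0,0],[0,0,0,0]]
  ]
}}

```text
clock: 30.45
tool_pos: [0.4708, -0.2756, 0.2265]
tool_rot: [1.206, 1.211, -1.206]
contact_force: [-0.1, -0.5, -0.1]
grip_width: 1.004
```

Run:
```python
from h import *
plook("w5",(.4706,-.2762),.076,40)
```

```text
[ 0.4708 -0.2756  0.2265] [ 1.206  1.211 -1.206] 30.45
[252.24906043 182.89177783]
k 95 xy [ 0.4709 -0.2784] r 0.0309 (228, 159, 51, 51)
k 105 xy [ 0.4711 -0.2784] r 0.0307 (228, 159, 51, 51)
k 115 xy [ 0.4714 -0.2778] r 0.0241 (234, 187, 40, 17)
```

View pics/w5.png

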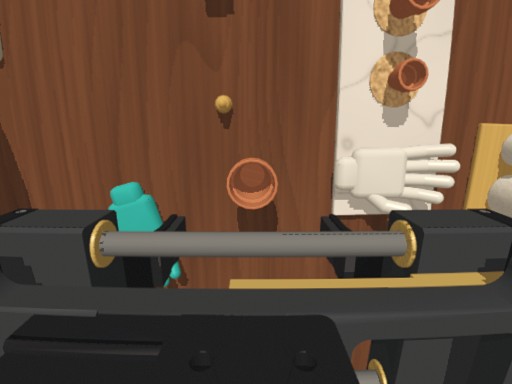

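{"op": "servo_tool", "data": {
  "deltas": [
    [[2,0.02,0.24,0],[4,0,0,0],[4,0,0,0],[3,0,0,0],[2,0,0,0]]
  ]
}}

```text
clock: 31.12
tool_pos: [0.4703, -0.278, 0.0752]
tool_rot: [1.206, 1.212, -1.207]
contact_force: [0.4, 0.1, 0.8]
grip_width: 0.999
```

{"op": "servo_tool", "data": {
  "deltas": [
    [[1.5,0,0,0],[1,0,0,0],[0.4,0,0,0],[0,0,0,0],[0,0,0,0]]
  ]
}}

```text
clock: 31.75
tool_pos: [0.4711, -0.2784, 0.0482]
tool_rot: [1.207, 1.21, -1.206]
contact_force: [0.0, -0.1, -0.2]
grip_width: 1.003
```

{"op": "servo_tool", "data": {
  "deltas": [
    [[0,0,0,0],[0,0,0,0],[0,0,0,0],[0,0,0,0],[0,0,0,0]]
  ],
  "fingers": 5,
  "squeeze": 16
}}

```text
clock: 32.38
tool_pos: [0.4706, -0.2783, 0.0477]
tool_rot: [1.207, 1.211, -1.207]
contact_force: [-1.6, 0.3, 1.1]
grip_width: 0.689
```

{"op": "servo_tool", "data": {
  "deltas": [
    [[0,0,0,0],[0,0,0,0],[0,0,0,0],[0,0,0,0],[0,0,0,0]]
  ]
}}

```text
clock: 33.0
tool_pos: [0.4706, -0.2783, 0.0476]
tool_rot: [1.207, 1.211, -1.207]
contact_force: [-1.5, 0.1, 4.3]
grip_width: 0.689
```

{"op": "servo_tool", "data": {
  "deltas": [
    [[-1,0,0,0],[-3,0,0,0],[-4,0,0,0],[-4,0,0,0],[-3,0,0,0]]
  ]
}}

```text
clock: 33.62
tool_pos: [0.4709, -0.2783, 0.1997]
tool_rot: [1.207, 1.21, -1.206]
contact_force: [0.1, 0.6, -1.6]
grip_width: 0.692
```

{"op": "servo_tool", "data": {
  "deltas": [
    [[0,0.94,-2,0],[0,1.88,-4,0],[0,2.25,-4.8,0],[0,2.44,-5.2,0],[0,2.44,-5.2,0]]
  ]
}}

```text
clock: 34.25
tool_pos: [0.57, -0.064, 0.1982]
tool_rot: [1.207, 1.211, -1.206]
contact_force: [0.4, -1.0, -1.7]
grip_width: 0.691
```

{"op": "servo_tool", "data": {
  "deltas": [
    [[0,2.44,-5.2,0],[0,2.25,-4.8,0],[0,1.88,-4,0],[0,1.5,-3.2,0],[0,0.75,-1.6,0]]
  ]
}}

```text
clock: 34.88
tool_pos: [0.6571, 0.1249, 0.1974]
tool_rot: [1.205, 1.213, -1.205]
contact_force: [0.0, -0.2, -2.1]
grip_width: 0.695
```

{"op": "servo_tool", "data": {
  "deltas": [
    [[0,0,0,0],[0,0,0,0],[0,0,0,0],[0,0,0,0],[0,0,0,0]]
  ]
}}

```text
clock: 35.5
tool_pos: [0.6569, 0.1221, 0.1977]
tool_rot: [1.207, 1.211, -1.207]
contact_force: [-0.0, 0.2, -2.3]
grip_width: 0.69
```

{"op": "servo_tool", "data": {
  "deltas": [
    [[2,-0.07,-0.14,0],[3,0,0,0],[3,0,0,0],[2,0,0,0],[1.5,0,0,0]]
  ]
}}

```text
clock: 36.12
tool_pos: [0.6559, 0.1239, 0.0811]
tool_rot: [1.206, 1.211, -1.207]
contact_force: [-0.1, 0.3, -1.9]
grip_width: 0.694
```

{"op": "servo_tool", "data": {
  "deltas": [
    [[1,0,0,0],[0.5,0,0,0],[0.2,0,0,0],[0,0,0,0],[0,0,0,0]]
  ]
}}

```text
clock: 36.75
tool_pos: [0.6565, 0.1239, 0.0661]
tool_rot: [1.207, 1.211, -1.206]
contact_force: [-0.2, -0.1, -1.8]
grip_width: 0.692
```

{"op": "servo_tool", "data": {
  "deltas": [
    [[0.12,0,0,0],[0.1,0,0,0],[0.08,0,0,0],[0.05,0,0,0],[0,0,0,0]]
  ]
}}

```text
clock: 37.38
tool_pos: [0.6563, 0.1239, 0.0627]
tool_rot: [1.207, 1.211, -1.206]
contact_force: [-2.5, -0.6, 3.9]
grip_width: 0.692
```

Now release, rise, and retreat toward −x so the slab is clear for the checks.

{"op": "servo_tool", "data": {
  "deltas": [
    [[0,0,0,0],[0,0,0,0],[0,0,0,0],[0,0,0,0],[0,0,0,0]]
  ],
  "fingers": 8.7
}}

```text
clock: 38.0
tool_pos: [0.6563, 0.1238, 0.0621]
tool_rot: [1.207, 1.211, -1.206]
contact_force: [-0.1, -0.0, 0.2]
grip_width: 0.993
```

{"op": "servo_tool", "data": {
  "deltas": [
    [[-1,0,0,0],[-3,0,0,0],[-5,0,0,0],[-5,0,0,0],[-4,0,0,0]]
  ]
}}

```text
clock: 38.62
tool_pos: [0.6565, 0.1237, 0.2454]
tool_rot: [1.208, 1.21, -1.205]
contact_force: [-0.1, 0.3, -0.7]
grip_width: 0.997
```

{"op": "servo_tool", "data": {
  "deltas": [
    [[0,-4,-3,0],[0,-4,-3,0],[0,-4,-3,0],[0,-4,-3,0],[0,-3,-3,0]]
  ]
}}

```text
clock: 39.25
tool_pos: [0.4643, 0.274, 0.2431]
tool_rot: [1.208, 1.212, -1.205]
contact_force: [0.5, 0.7, 0.3]
grip_width: 0.997
```

{"op": "servo_tool", "data": {
  "deltas": [
    [[0,0,-3,0],[0,0,-3,0],[0,0,-2,0],[0,0,0,0],[0,0,0,0]]
  ]
}}

```text
clock: 39.88
tool_pos: [0.4661, 0.3517, 0.2423]
tool_rot: [1.208, 1.21, -1.208]
contact_force: [0.7, -0.2, -0.7]
grip_width: 0.998
```

Run:
```python
from h import *
from rig import optics,ctrl
print(ctrl.get_obs()['tool_pos'],ctrl.get_obs()['clock'])
t=optics.read_camera("top");s=optics.read_camera("scene");cv2.imwrite("pics/t6.png",t);cv2.imwrite("pics/s6.png",s)
a=cv2.resize(t[100:190,150:380],(800,313),interpolation=cv2.INTER_CUBIC);b=cv2.resize(s[110:370,200:420],(338,400)[::1])
c=np.zeros((600,800,3),np.uint8);c[:290]=a[:290];c[295:600,:258]=cv2.resize(b,(258,305));c[295:,270:270+407]=cv2.resize(s,(407,305));cv2.imwrite("pics/c6.png",c)
I=optics.camera_info("top")
for n,xy,z in(("1",(.6588,-.1478),.055),("2",(.657,-.0578),.067),("3",(.6547,.0321),.079),("4",(.6528,.1218),.091)):
    R_=R.from_rotvec(I['orientation']);K=np.array([[I['fx'],0,I['cx']],[0,I['fy'],I['cy']],[0,0,1]])
    q=R_.inv().apply(np.array([*xy,z])-I['xyz'])*[1,-1,-1]
    uv=cv2.projectPoints(q.reshape(1,3),np.zeros(3),np.zeros(3),K,I['distortion'])[0].ravel()
    hsv=cv2.cvtColor(t,cv2.COLOR_BGR2HSV);m=cv2.inRange(hsv,(3,140,80),(11,240,255));w=m*0
    cv2.circle(w,tuple(int(round(v)) for v in uv),15,255,-1);m&=w
    cs,_=cv2.findContours(m,cv2.RETR_EXTERNAL,cv2.CHAIN_APPROX_NONE);k=max(cs,key=cv2.contourArea)
    g,r=circ(onplane(I,cv2.convexHull(k).reshape(-1,2),z));print(n,uv.round(),"fit",g.round(4),"r",r.round(4),"off mm",((g-xy)*1000).round(1))
```

```text
[0.46605242 0.35169797 0.24231818] 39.875
1 [306. 140.] fit [ 0.658  -0.1464] r 0.0193 off mm [-0.8  1.4]
2 [278. 140.] fit [ 0.6542 -0.0568] r 0.0232 off mm [-2.8  1. ]
3 [249. 141.] fit [0.6514 0.032 ] r 0.0272 off mm [-3.3 -0.1]
4 [219. 141.] fit [0.6498 0.1218] r 0.0314 off mm [-3. -0.]
```

View pics/c6.png

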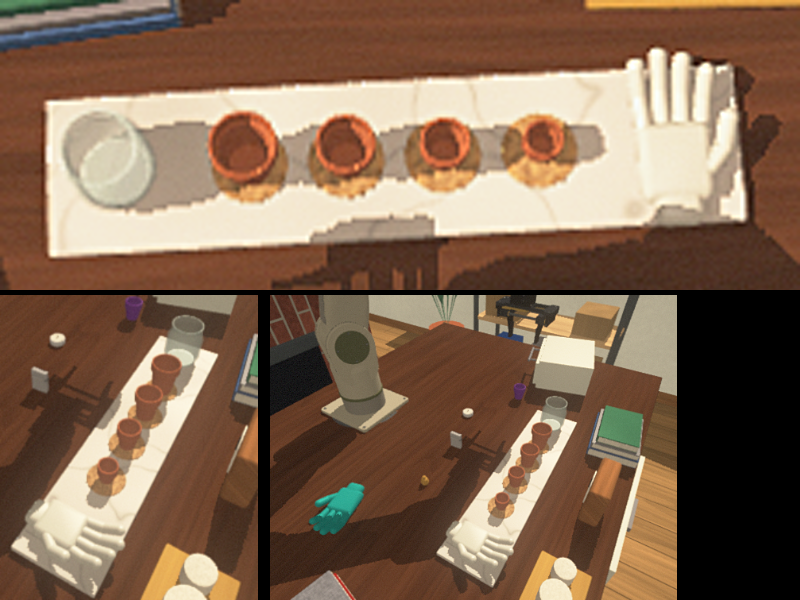

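{"op": "servo_tool", "data": {
  "deltas": [
    [[0,1,2,0],[0,2,4,0],[0,2.2,5,0],[0,2.4,5.2,0],[0,2.4,5.2,0]]
  ]
}}

```text
clock: 40.6
tool_pos: [0.5669, 0.1357, 0.2426]
tool_rot: [1.208, 1.21, -1.207]
contact_force: [1.2, -0.1, -0.3]
grip_width: 1.001
```

{"op": "servo_tool", "data": {
  "deltas": [
    [[0,2.4,5.2,0],[0,2.2,5.2,0],[0,2,5,0],[0,1.6,4.2,0],[0,0.8,3,0]]
  ]
}}

```text
clock: 41.22
tool_pos: [0.6566, -0.091, 0.2423]
tool_rot: [1.208, 1.208, -1.21]
contact_force: [0.0, 1.1, -1.1]
grip_width: 1.0
```

{"op": "servo_tool", "data": {
  "deltas": [
    [[0,0,3,0],[0,0,3,0],[0,0,2,0],[0,0,0,0],[0,0,0,0]]
  ]
}}

```text
clock: 41.85
tool_pos: [0.6575, -0.165, 0.2421]
tool_rot: [1.206, 1.212, -1.205]
contact_force: [0.6, 0.7, 0.2]
grip_width: 0.998
```

Run:
```python
from h import *
o,I,im=wlook("w7");print(o['tool_pos'],o['clock'])
h=cv2.cvtColor(im,cv2.COLOR_BGR2HSV)
for u,v in((.6621,-.1465),(.6602,-.0566),(.658,.0334),(.6563,.1236)):
    R_=R.from_rotvec(I['orientation']);K=np.array([[I['fx'],0,I['cx']],[0,I['fy'],I['cy']],[0,0,1]])
    q=R_.inv().apply(np.array([[u,v,.015],[u,v,.07]])-I['xyz'])*[1,-1,-1]
    print((u,v),cv2.projectPoints(q,np.zeros(3),np.zeros(3),K,I['distortion'])[0].reshape(-1,2).round())
```

```text
[ 0.65753248 -0.16496388  0.24205879] 41.85
(0.6621, -0.1465) [[255. 160.]
 [256. 165.]]
(0.6602, -0.0566) [[255.  95.]
 [255.  90.]]
(0.658, 0.0334) [[253.  25.]
 [253.   7.]]
(0.6563, 0.1236) [[252. -50.]
 [252. -81.]]
```

View pics/w7.png

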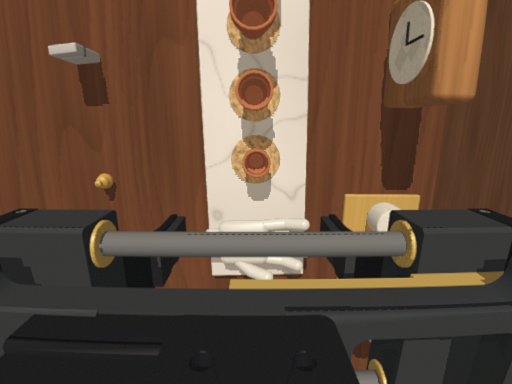

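The wrist view shows pot 1 at (257,163) on its pad at (255,160), pot 2 at (254,90) on (254,95), and pot 3 centred at column 253 on its pad. The gripper is high and clear of everything, so I'm handing in.

```bash
python3 -c "
from rig import ctrl
print(ctrl.sign_off(), ctrl.get_obs()['clock'])"
```

```text
the job is handed in; nothing more can be done
the job is handed in; nothing more can be done
```

All four pots stand upright on the cork pads, from the smallest next to the white hand to the largest next to the jar. I set each one down at about 2–6 N of contact force before opening the gripper, and handed in at about 42 s of the 93 s allowed.

- **Centring:** Each pot was released within about 1 mm of the pad centre I aimed at. The last wrist picture shows pots 1, 2 and 3 centred on their pads to within a few pixels. Pot 4 was outside that picture, so only the top and scene views confirm it.
- **Disagreement:** The last top-view fits put pots 2, 3 and 4 about 3 mm off centre towards the robot, and pot 1 about 1 mm. I put this down mainly to that camera seeing the near side of the collars. The wrist picture showed no such offset for pots 2 and 3, so I left the pots as they were.
- **Hand and jar:** In the last top and scene pictures the white hand and the jar still look in place. I did not measure their positions again.

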